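Open the bayonet cover of a line filter and take out its element

TASK

The bench filter's element is due for cleaning. Press the filter's bayonet cover down against its spring, turn it about a quarter turn anticlockwise (seen from above) to free it from its lugs, lift it off and stand it right side up on the bench top. Then lift the filter element out of the housing and stand it upright in the metal tray; set both parts down without dropping them and leave the jar, the round tin and the spanner where they are.

Things in the scene. Friction and masses are not known exactly. Their poses are not given: they have to be found in the camera images.
- filter_housing: Upright aluminium filter housing screwed to the bench. Origin on its axis at bench height, z up. Foot 104 mm across; body 82 mm across up to z = 72 mm; inner floor at z = 13 mm. Plugged ports point along +y and -y, 66 mm out, at z = 38 mm. Bench top (z = 0) free for setting down: world x 0.40 to 0.58, y -0.45 to -0.12 m, save for the things listed.
- neck_rim (a point): Centre of the rim of the housing's machined neck, z up, 110 mm above the bench. Neck 57 mm across outside, bore 49 mm. Two steel lugs 7 mm thick stand out of the neck along its +x and -x, their centres 16 mm below the rim; they hold the cover.
- cover: Black round bayonet cover, 70 mm across, 0.26 to 0.43 kg, 102 mm high with its knob. Origin at the centre of its lower edge, z up. Locked at the start: on the housing's axis, 83.5 mm above the housing's origin, its x along the housing's x within 4 degrees. Two J-shaped slots in its skirt hold the lugs. Lift it 60 mm or more above the start to clear the element.
- cover_grip (a point): Centre of the top of the fluted knob on the cover's roof, 102 mm above the cover's lower edge. The knob is round, 38 mm across, and stands 26 mm above the roof; gripped from above across any diameter. A thin bright pointer line on its top runs along the cover's x.
- plate (a joint): Sprung pressure plate inside the cover that bears on the element and holds the cover up against the lugs with 8 N: 0 when locked, grows as the cover is pressed. The cover turns only when pressed 6 mm or more (bottoms at 10 mm; 13 N at 8 mm), then anticlockwise from above to a stop near 85 degrees; free to lift at 75 to 85. The lugs keep it down between. Falls to -0.008 m off the housing.
- element: Filter element in the housing under the cover: bronze cylinder with aluminium end caps, 44 mm across, 123 mm long, 0.15 to 0.31 kg. Origin at the centre of its underside, z up. Stands loosely on the housing's inner floor. With the cover off, its top 26 mm stand above the neck's rim and can be gripped across any diameter; lift it 100 mm or more to clear the rim.
- tray: Shallow galvanised metal tray, loose on the bench, 150 mm along its x, 110 mm along its y, 22 mm high, walls and floor 3 mm. Origin at the centre of its underside.
- jar_low: Bystander: low clear jar with a lid, 72 mm across, 52 mm high. Origin at the centre of its underside.
- tin_round: Bystander: round beige tin with a lid, 57 mm across, 28 mm high. Origin at the centre of its underside.
- spanner1: Bystander: open-ended steel spanner lying flat, 185 mm long along its y, 31 mm wide, 6 mm thick. Origin at its middle, underside.
There are look-alikes about, which are no part of the job. Of the things that look like the cover, the middle-sized one is meant.

How it is judged (in metres and radians):
On the way, in this order (a step that is already met when the one before it is completed fails the run):
1. the cover is pressed down on its spring and turned under way between locked and free (z of cover in the frame of filter_housing below 0.0797 m and horizontal distance between cover and filter_housing below 0.006 m and angle between the x axis of cover and the x axis of filter_housing, either way round above 0.4 rad), for 0.05 s.
2. the cover is off the housing and stands right side up on the bench (height (world z) of cover below 0.006 m and angle between cover's own z axis and vertical below 0.1 rad and linear speed of cover below 0.03 m/s), for 0.2 s.
At the end, for the whole second after the job is handed in: The cover stands right side up on the bench (lower edge within 6 mm of the bench top, upright within 0.1 rad), the element stands upright (within 0.1 rad) on the tray's floor inside its walls, and both are at rest (all of step 2 and z of element in the frame of tray below 0.008 m and angle between element's own z axis and vertical below 0.1 rad and linear speed of element below 0.03 m/s and x of element in the frame of tray between -0.055 and 0.055 m and y of element in the frame of tray between -0.035 and 0.035 m); the robot touches nothing.
It fails at once if the jar, the round tin or the spanner is pushed more than 30 mm (distance of any of jar_low, tin_round, spanner1 from where it was at the start of the episode above 0.03 m).
It fails at once if the cover is dropped or banged on the bench (over 0.6 m/s within 30 mm of it) (height (world z) of cover below 0.03 m and linear speed of cover above 0.6 m/s).
It fails at once if the element is dropped or banged into the tray (over 0.6 m/s within 30 mm of its floor) (z of element in the frame of tray below 0.033 m and horizontal distance between element and tray below 0.09 m and linear speed of element above 0.6 m/s).
It also fails if it takes over 50 s, if anything falls off the work surface, if the arm or the gripper's body presses on something with over 40 N, if the wrist force passes 120 N, or if a joint passes its speed limit or range.

ROBOT

A 7-joint arm with a two-finger parallel gripper is mounted at the origin on a cart in front of the work surface, level with it; the furniture and walls round the work are solid. World frame = base frame: x ahead of the robot, y to its left, z up, the work surface at z = 0. Lengths are in mm, angles in rad, forces in N, time in s.
With the tool pointing down it reaches from about 400 to 875 mm from the base axis. Payload 6.5 kg.
Tool frame: the origin (TCP) lies midway between the tips of the shut fingers; the grasp point (between the pads) lies 19 mm behind it; z points along the fingers, y is the line along which they close (so a half turn about z gives the same grasp; the last joint's range is limited). The gripper opens to 88 mm and grips with 3 to 60 N. Pads are 18 mm wide; open, the fingers measure 123 mm over their backs; the gripper's body (75 mm by 187 mm) begins 45 mm behind the grasp point.
Start: joints at [1.194, 0.536, -0.004, 1.538, 0.003, 1.067, -0.071], TCP at [198.779, -618.851, 238.716] pointing down, gripper open.
Joint ranges: [-2.7, 2.7], [-0.37, 2.16], [-1.27, 1.26], [0.24, 2.4], [-1.31, 4.45], [0.19, 1.91], [-2.76, 2.76]. Speed limits (rad/s): [2.39, 2.39, 3.14, 3.14, 3.14, 3.14, 3.14].

INTERFACE

Orientations are given as a 3x3 rotation matrix whose columns are the frame's x, y, z axes.
In Python, from bench import env gives the robot as it stands. The module is installed in compiled form; this text tells all that it offers.
- The arm moves only by the tool apply_moves, never from a script. Its arguments are lists of equal length, an entry for each row: "xyz": the shift along the tool's x, y, z in cm, a list of three; "spin": the turn about the tool's z in rad; "hand": the opening, from -1 (shut) to 1 (fully open). A call has 1 to 12 rows; each row shifts and turns the commanded pose from where the row before left it, along the tool's axes as they then stand; what a row does not reach is not made up. A row lasts 1/8 s, in which the tool goes at most 62.5 mm and 10.7 degrees, less where a joint would pass 70% of its speed; a pose out of reach is approached as far as the arm can. A call is refused whole if a number of a shift passes 6.25 or a number of a turn 0.188, either way. A call with a gripper value outside its range is refused whole. The fingers move at their own pace and stop on an object; "newtons" is the grip in N (left out, the last holds). Time passes only in rows, so rows that do not move let the fingers close. It gives the time, the measured TCP pose, the force, the opening and the grip force at its end, in the units of the state.
- env.sense(): the state, without advancing time (a new reading comes with each control period).
- env.capture(name): name is "scene" or "top" or "wrist"; returns a dict with "frame" (400x640x3 uint8, blue, green, red), "fx", "fy", "cx", "cy" (pixels), "D" ([k1, k2, p1, p2, k3] as OpenCV has them; the pictures are not rectified), "R" (3x3) and "t" (3): a world point X has camera coordinates R X + t. Camera axes: x right, y down, z forward; pixel columns grow to the right and rows downward; lengths in mm; the calibration is good to about 2 mm. A picture is of the moment at which its call begins. There is no depth.
- env.finish_job(): hands the job in; it is judged then, once.
The state is a dict: "t": time; "joint_pos": joint angles; "qd": joint speeds; "joint_torque": joint torques, N m; "ee_pos": TCP position; "orientation": TCP orientation; "force": force on the tool from outside, world axes, zero at the start; "ft_torque": the same for the moment, N m; "finger_gap": opening from 0.0 (shut) to 1.0 (fully open); "grip_force": force on a finger pad.
Only numpy, scipy, OpenCV 4.12 (cv2) and the standard library are available. Lean on these libraries where they do the work, as an engineer would, in place of code of your own. Each camera call takes 0.05 s, during which the arm holds its last target. There are 200 camera calls.

## Working session

There is one attempt and no reset: what is moved stays moved. The work goes in short steps, Python scripts to look and compute and a tool call to move; the robot and the scene stay as the last step left them, time stands still between calls to the robot, and variables do not carry over. Pictures are saved under pics/ and viewed, at most 10 in all, crops included, and the job is handed in when it is done.

Besides the shell and the picture viewer there is one more tool, called after "Request:" by a JSON object that holds its "api" and its "payload", one argument or row to a line. apply_moves: Moves the arm, as the interface text tells. Its arguments: {"type":"object","properties":{"xyz":{"type":"array","items":{"type":"array","items":{"type":"number"}}},"spin":{"type":"array","items":{"type":"number"}},"hand":{"type":"array","items":{"type":"number"}},"newtons":{"type":"number"}},"required":["xyz","spin","hand"]}

```bash
mkdir -p pics
cat > h.py <<'E'
import numpy as np, cv2
from bench import env
def cap(n,f=None):
    c=env.capture(n)
    if f: cv2.imwrite('pics/'+f,c['frame'])
    np.savez('last_%s.npz'%n,**{k:np.array(v) for k,v in c.items()})
    return c
def load(n): return dict(np.load('last_%s.npz'%n))
def KD(c): return np.array([[c['fx'],0,c['cx']],[0,c['fy'],c['cy']],[0,0,1]],float),np.array(c['D'],float)
def ray(c,uv):
    K,D=KD(c); p=cv2.undistortPoints(np.array([[uv]],float),K,D)[0,0]
    R=np.array(c['R']);t=np.array(c['t']).ravel()
    d=R.T@np.array([p[0],p[1],1]); return -R.T@t,d/np.linalg.norm(d)
def onz(c,uv,z):
    o,d=ray(c,uv); return o+d*(z-o[2])/d[2]
def proj(c,X):
    K,D=KD(c); return cv2.projectPoints(np.array(X,float).reshape(-1,3),cv2.Rodrigues(np.array(c['R']))[0],np.array(c['t'],float),K,D)[0].reshape(-1,2)
def tri(a,ua,b,ub):
    o1,d1=ray(a,ua);o2,d2=ray(b,ub)
    s=np.linalg.lstsq(np.stack([d1,-d2],1),o2-o1,rcond=None)[0]
    p,q=o1+d1*s[0],o2+d2*s[1]; return (p+q)/2,np.linalg.norm(p-q)
E
python3 - <<'E'
from h import *
np.set_printoptions(precision=3,suppress=True)
for n in('scene','top'):
    c=cap(n,n+'0.png'); R=np.array(c['R']);print(n,-R.T@np.array(c['t']).ravel(),R[2],c['fx'])
print(env.sense())
E
```

```text
scene [  4.584 475.496 709.975] [ 0.478 -0.7   -0.53 ] 438.83763118644237
top [ 360.295 -269.739  953.564] [ 0.189  0.007 -0.982] 410.38813056935544
{'t': 0.1, 'joint_pos': array([ 1.194,  0.537, -0.004,  1.539,  0.003,  1.067, -0.071]), 'qd': array([-0.   , -0.003,  0.001, -0.001,  0.   ,  0.   , -0.001]), 'joint_torque': array([  0.003, -57.208,   0.994, -25.223,  -0.056,   0.013,   0.   ]), 'ee_pos': array([ 198.578, -618.356,  237.939]), 'orientation': array([[ 0.952,  0.306, -0.001],
       [ 0.306, -0.952,  0.001],
       [-0.   , -0.002, -1.   ]]), 'force': array([-1.056, -0.477, -0.322]), 'ft_torque': array([ 0.001, -0.033,  0.005]), 'grip_force': 0.0, 'finger_gap': 0.999090473079045}
```

View pics/scene0.png

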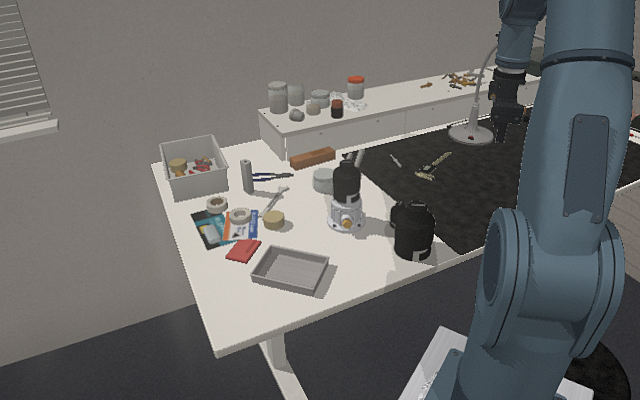

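View pics/top0.png

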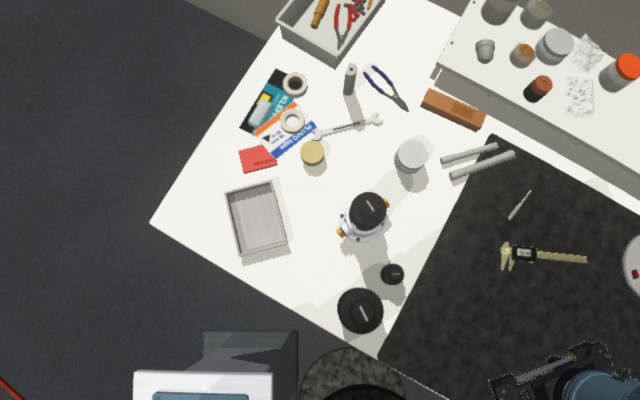

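The top view shows three cover-like things: a large black one at (360,310) on the bench, a small black one at (392,274) on the bench, and the middle-sized one at (368,211), which sits on the housing. I choose the one at (368,211). The tray is at (257,218), the jar at (411,155), the tin at (312,152) and the spanner at (348,127). I'll check the choice in a close crop and measure.

Run:
```python
from h import *
np.set_printoptions(precision=1,suppress=True)
c=load('top');f=c['frame']
cr=cv2.resize(f[170:340,310:440],None,fx=4.4,fy=3.4 if 0 else 4.4,interpolation=cv2.INTER_CUBIC)[:600]
cv2.imwrite('pics/crop1.png',cv2.resize(f[180:260,320:420],None,fx=7,fy=7,interpolation=cv2.INTER_CUBIC))
print('cover approx',onz(c,(370,207),185.5))
for n,uv,z in[('big',(360,312),100),('small',(392,274),70),('jar',(411,155),52),('tin',(312,152),28),('spA',(380,118),3),('spB',(315,135),3)]:print(n,onz(c,uv,z))
for uv in[(151,222),(378,357),(490,140),(300,30)]:print('table',uv,onz(c,uv,0))
# dark blobs
g=cv2.cvtColor(f,cv2.COLOR_BGR2GRAY)
m=(g<70).astype('uint8')
n,l,s,ce=cv2.connectedComponentsWithStats(m)
for i in range(1,n):
    if 150<s[i,4]<4000: print(s[i],ce[i])
```

```text
cover approx [ 497.2 -364.1  185.5]
big [ 296.1 -349.3  100. ]
small [ 372.5 -421.8   70. ]
jar [ 641.9 -478.4   52. ]
tin [ 657.3 -250.4   28. ]
spA [ 752.7 -417.7    3. ]
spB [ 708.7 -257.2    3. ]
table (151, 222) [495.5 135.3   0. ]
table (378, 357) [ 189.  -397.5    0. ]
table (490, 140) [ 697.7 -691.1    0. ]
table (300, 30) [1002.7 -218.     0. ]
[268  70  18  20 192] [276.9  78.8]
[524  83  22  19 237] [532.7  93.4]
[350 193  36  37 978] [367.1 211.2]
[381 265  22  20 347] [391.4 274.3]
[ 338  288   45   46 1563] [359.9 310.3]
[575 384  43  16 354] [591.3 394.3]
```

View pics/crop1.png

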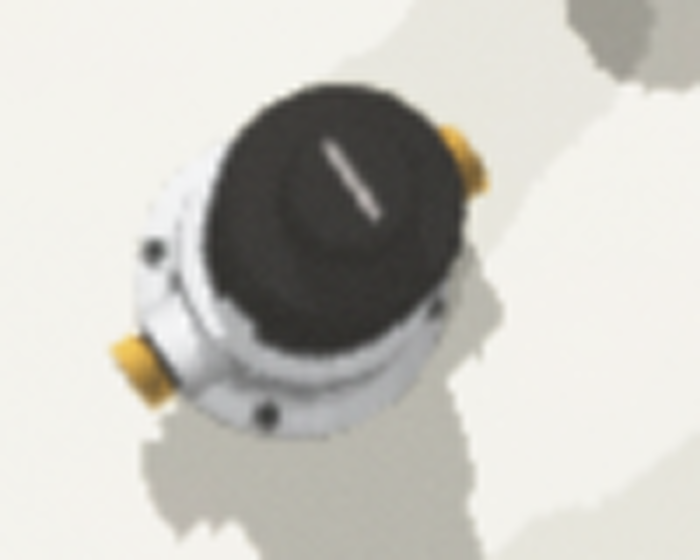

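The crop confirms it: the middle-sized black cover sits on the aluminium housing. Its pointer runs from about (366.4,200) to (374,211), and the brass plugs are at (340,233) and (386,203). Next I measure the angles and the tray.

Run:
```python
from h import *
np.set_printoptions(precision=1,suppress=True)
c=load('top');f=c['frame'];s=load('scene')
a=onz(c,(366.4,200),185.5);b=onz(c,(374,211.1),185.5);d=(a-b)
print('pointer',a,b,(a+b)/2,np.degrees(np.arctan2(d[1],d[0])))
hsv=cv2.cvtColor(f,cv2.COLOR_BGR2HSV)
m=cv2.inRange(hsv,(12,120,80),(32,255,255));m[:,:325]=0;m[:,400:]=0;m[:190]=0;m[250:]=0
n,l,st,ce=cv2.connectedComponentsWithStats(m)
P=[onz(c,ce[i],38) for i in range(1,n) if st[i,4]>15];print('plugs',P,sum(P)/len(P),np.degrees(np.arctan2(*(P[0]-P[1])[1::-1])))
# tray
g=cv2.cvtColor(f,cv2.COLOR_BGR2GRAY);m=((g<205)).astype('uint8');m[:165]=0;m[270:]=0;m[:,:215]=0;m[:,305:]=0
m=cv2.morphologyEx(m,cv2.MORPH_CLOSE,np.ones((3,3)))
k=max(cv2.findContours(m,0,2)[0],key=cv2.contourArea)
bx=cv2.boxPoints(cv2.minAreaRect(k));print(bx)
W=np.array([onz(c,p,22) for p in bx]);print(W,W.mean(0),np.linalg.norm(np.diff(W,axis=0),axis=1))
cv2.imwrite('pics/m.png',m*255)
# scene knob
print('scene proj',proj(s,(a+b)/2),proj(s,[a,b]))
```

```text
pointer [ 510.8 -357.5  185.5] [ 489.2 -371.5  185.5] [ 500.  -364.5  185.5] 32.90986212653932
plugs [array([ 534.5, -418.2,   38. ]), array([ 466.4, -313.5,   38. ])] [ 500.4 -365.9   38. ] -56.9287967841822
[[222.  191.8]
 [271.9 179. ]
 [291.  253.3]
 [241.1 266.1]]
[[ 563.6  -39.7   22. ]
 [ 593.8 -156.3   22. ]
 [ 420.6 -202.7   22. ]
 [ 391.6  -90.1   22. ]] [ 492.4 -122.2   22. ] [120.4 179.3 116.3]
scene proj [[345.4 161.6]] [[340.3 161.7]
 [350.5 161.6]]
```

Request:
{"api": "apply_moves", "payload": {
  "xyz": [
    [4.5,-1.8,-0.3],
    [4.5,-1.8,-0.3],
    [4.5,-1.8,-0.3],
    [4.5,-1.8,-0.3],
    [4.5,-1.8,-0.3],
    [4.5,-1.8,-0.3],
    [4.5,-1.8,-0.3],
    [4.5,-1.8,-0.3],
    [0,0,0],
    [0,0,0]
  ],
  "spin": [0,0,0,0,0,0,0,0,0,0],
  "hand": [1,1,1,1,1,1,1,1,1,1],
  "newtons": 50
}}

```text
t: 1.35
ee_pos: [496.7, -372.2, 262.3]
orientation: [[0.952, 0.305, -0.001], [0.305, -0.952, -0.0], [-0.001, -0.0, -1.0]]
force: [-0.7, -0.8, -0.2]
finger_gap: 0.999
grip_force: 0.0
```

```bash
cat >> h.py <<'E'
def to(X):
    s=env.sense();R=np.array(s['orientation']);return (R.T@(np.array(X)-s['ee_pos']))/10
E
python3 - <<'E'
from h import *
np.set_printoptions(precision=3,suppress=True)
c=cap('wrist','wrist1.png');s=env.sense()
print(s['ee_pos'],s['orientation'],s['joint_pos'],s['force'])
print('to',to([500,-365,240]),proj(c,[[500,-365,185.5],s['ee_pos']]))
R=c['R'];print(-R.T@np.array(c['t']).ravel())
E
```

```text
[ 496.127 -372.828  262.316] [[ 0.953  0.304 -0.001]
 [ 0.304 -0.953 -0.   ]
 [-0.001 -0.    -1.   ]] [ 0.643  0.466 -0.099  1.591  0.051  1.087 -0.732] [-0.748 -0.484  0.004]
to [ 0.61  -0.628  2.231] [[314.898 205.27 ]
 [322.715 257.599]]
[ 574.455 -346.894  407.572]
```

View pics/wrist1.png

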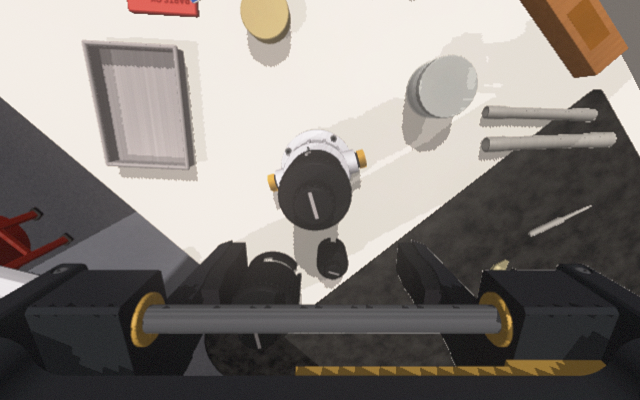

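The wrist view shows the cover knob with its pointer from (309,193) to (317,218), which matches the projection to about 2 px. The tray's rim corners are at about (83,41), (178,44), (192,168) and (105,164). Now I work out the position.

Run:
```python
from h import *
np.set_printoptions(precision=2,suppress=True)
c=load('wrist');t=load('top')
print(tri(t,(370.2,205.6),c,(313.2,205.5)), onz(c,(313.2,205.5),185.5))
g=cv2.cvtColor(c['frame'],cv2.COLOR_BGR2GRAY)
W=np.array([onz(c,p,22) for p in[(83,41),(178,44),(192,168),(105,164)]]);print(W,W.mean(0),np.linalg.norm(W-np.roll(W,-1,0),axis=1))
for d in(W[0]-W[3],W[1]-W[2],):print(np.degrees(np.arctan2(d[1],d[0])))
print('top tray floor mid',onz(t,(257,218),3))
print('to',to([500,-364.5,163]))
```

```text
(array([ 499.7 , -364.  ,  186.62]), np.float64(0.7705076329936842)) [ 499.37 -363.7   185.5 ]
[[ 560.98  -45.45   22.  ]
 [ 593.32 -156.16   22.  ]
 [ 445.21 -198.05   22.  ]
 [ 413.79  -81.93   22.  ]] [ 503.33 -120.4    22.  ] [115.34 153.92 120.3  151.65]
13.919571706007345
15.793710551365745
top tray floor mid [ 504.4  -120.72    3.  ]
to [ 0.64 -0.68  9.93]
```

Request:
{"api": "apply_moves", "payload": {
  "xyz": [
    [0.61,-0.69,2],
    [0,0,3],
    [0,0,2.5],
    [0,0,1.6],
    [0,0,0.75],
    [0,0,0],
    [0,0,0]
  ],
  "spin": [0,0,0,0,0,0,0],
  "hand": [1,1,1,1,1,1,1]
}}

```text
t: 2.28
ee_pos: [501.6, -363.6, 165.1]
orientation: [[0.952, 0.306, 0.001], [0.306, -0.952, -0.001], [0.001, 0.001, -1.0]]
force: [-0.4, 0.5, -0.7]
finger_gap: 1.004
grip_force: 0.0
```

Request:
{"api": "apply_moves", "payload": {
  "xyz": [
    [-0.15,0,0.1],
    [0,0,0],
    [0,0,0],
    [0,0,0],
    [0,0,0],
    [0,0,0],
    [0,0,0]
  ],
  "spin": [0,0,0,0,0,0,0],
  "hand": [1,-1,-1,-1,-1,-1,-1],
  "newtons": 50
}}

```text
t: 3.15
ee_pos: [499.8, -363.8, 163.2]
orientation: [[0.952, 0.306, 0.0], [0.306, -0.952, -0.0], [0.0, 0.0, -1.0]]
force: [-0.4, -1.0, 0.7]
finger_gap: 0.415
grip_force: 50.0
```

Request:
{"api": "apply_moves", "payload": {
  "xyz": [
    [0,0,0.4],
    [0,0,0.4],
    [0,0,0],
    [0,0,0]
  ],
  "spin": [0,0,0,0],
  "hand": [-1,-1,-1,-1]
}}

```text
t: 3.65
ee_pos: [500.3, -364.0, 156.5]
orientation: [[0.952, 0.306, 0.001], [0.306, -0.952, -0.001], [0.001, 0.001, -1.0]]
force: [-1.6, 0.6, 10.6]
finger_gap: 0.421
grip_force: 50.0
```

Request:
{"api": "apply_moves", "payload": {
  "xyz": [
    [0,0,0.15],
    [0,0,0],
    [0,0,0]
  ],
  "spin": [0,0,0],
  "hand": [-1,-1,-1]
}}

```text
t: 4.03
ee_pos: [500.3, -364.0, 155.1]
orientation: [[0.952, 0.306, 0.001], [0.306, -0.952, -0.001], [0.001, 0.001, -1.0]]
force: [-3.0, 1.3, 10.0]
finger_gap: 0.42
grip_force: 50.0
```

Request:
{"api": "apply_moves", "payload": {
  "xyz": [
    [0,0,0],
    [0,0,0],
    [0,0,0],
    [0,0,0],
    [0,0,0],
    [0,0,0],
    [0,0,0]
  ],
  "spin": [-0.08,-0.12,-0.12,-0.12,-0.12,-0.12,0],
  "hand": [-1,-1,-1,-1,-1,-1,-1]
}}

```text
t: 4.9
ee_pos: [500.2, -363.5, 155.0]
orientation: [[0.547, 0.837, 0.001], [0.837, -0.547, 0.0], [0.001, 0.001, -1.0]]
force: [-2.3, 2.4, 9.8]
finger_gap: 0.415
grip_force: 50.0
```

Run:
```python
from h import *
np.set_printoptions(precision=3,suppress=True)
s=env.sense();R=s['orientation']
print(s['ee_pos'],np.degrees(np.arctan2(R[1,0],R[0,0])),s['force'],s['ft_torque'],s['joint_pos'])
```

```text
[ 500.218 -363.481  154.975] 56.85266992804016 [-2.29   2.433  9.821] [0.578 0.687 0.158] [ 0.745  0.594 -0.265  1.681  0.189  0.89  -0.174]
```

Request:
{"api": "apply_moves", "payload": {
  "xyz": [
    [0,0,0],
    [0,0,0],
    [0,0,0],
    [0,0,0],
    [0,0,0],
    [0,0,0],
    [0,0,0],
    [0,0,0],
    [0,0,0]
  ],
  "spin": [-0.12,-0.12,-0.12,-0.12,-0.12,-0.08,-0.05,0,0],
  "hand": [-1,-1,-1,-1,-1,-1,-1,-1,-1]
}}

```text
t: 6.02
ee_pos: [499.2, -363.4, 154.6]
orientation: [[-0.149, 0.989, -0.001], [0.989, 0.149, 0.0], [0.0, -0.001, -1.0]]
force: [-4.6, 2.3, 10.5]
finger_gap: 0.423
grip_force: 50.0
```

Run:
```python
from h import *
np.set_printoptions(precision=3,suppress=True)
s=env.sense();R=s['orientation']
print(s['ee_pos'],np.degrees(np.arctan2(R[1,0],R[0,0])),s['force'],s['ft_torque'],s['joint_pos'])
c=cap('top');cv2.imwrite('pics/crop2.png',cv2.resize(c['frame'][150:270,300:440],None,fx=5,fy=5,interpolation=cv2.INTER_CUBIC))
```

```text
[ 499.2   -363.448  154.62 ] 98.58602824174542 [-4.601  2.309 10.48 ] [ 0.465  1.035 -0.015] [ 0.865  0.62  -0.437  1.674  0.315  0.919  0.456]
```

Request:
{"api": "apply_moves", "payload": {
  "xyz": [
    [0,0,-0.5],
    [0,0,-0.5],
    [0,0,-0.5],
    [0,0,-0.5],
    [0,0,0]
  ],
  "spin": [0,0,0,0,0],
  "hand": [-1,-1,-1,-1,-1]
}}

```text
t: 6.7
ee_pos: [499.3, -363.7, 173.3]
orientation: [[-0.149, 0.989, -0.001], [0.989, 0.149, 0.0], [0.0, -0.001, -1.0]]
force: [-1.5, 1.4, -3.1]
finger_gap: 0.422
grip_force: 50.0
```

Request:
{"api": "apply_moves", "payload": {
  "xyz": [
    [0,0,-2],
    [0,0,-3],
    [0,0,-3],
    [0,0,-1],
    [2.34,-0.86,0],
    [2.34,-0.86,0],
    [2.34,-0.86,0],
    [2.34,-0.86,0],
    [2.34,-0.86,0],
    [0,0,0]
  ],
  "spin": [0,0,0,0,0,0,0,0,0,0],
  "hand": [-1,-1,-1,-1,-1,-1,-1,-1,-1,-1]
}}

```text
t: 7.95
ee_pos: [439.2, -252.9, 263.7]
orientation: [[-0.152, 0.988, -0.001], [0.988, 0.152, 0.0], [0.0, -0.001, -1.0]]
force: [0.1, 0.3, -2.4]
finger_gap: 0.42
grip_force: 50.0
```

Run:
```python
from h import *
c=cap('scene');a=cv2.resize(c['frame'][90:310,220:460],None,fx=2.5,fy=2.5,interpolation=cv2.INTER_CUBIC)
cv2.imwrite('pics/s2.png',a)
```

```text
(no output)
```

View pics/s2.png

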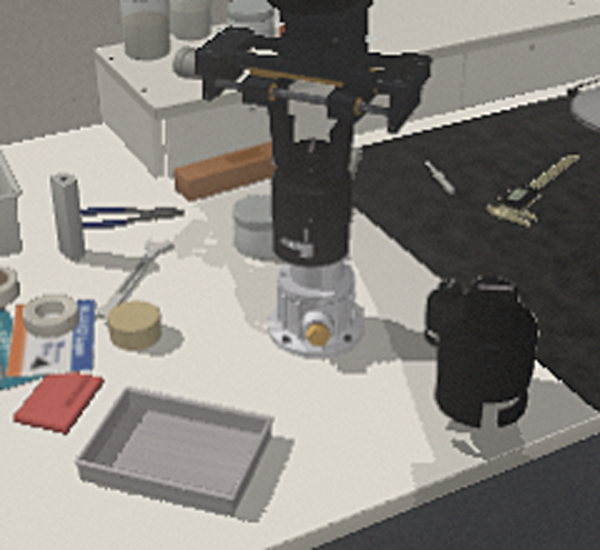

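The scene view shows the cover held upright, clear of the housing, above the free spot between housing and tray. I lower it.

Request:
{"api": "apply_moves", "payload": {
  "xyz": [
    [0,0,2.5],
    [0,0,3],
    [0,0,3],
    [0,0,3],
    [0,0,2.5],
    [0,0,1.8],
    [0,0,1],
    [0,0,0.4],
    [0,0,0],
    [0,0,0]
  ],
  "spin": [0,0,0,0,0,0,0,0,0,0],
  "hand": [-1,-1,-1,-1,-1,-1,-1,-1,-1,-1]
}}

```text
t: 9.25
ee_pos: [440.2, -254.7, 92.4]
orientation: [[-0.149, 0.989, 0.001], [0.989, 0.149, -0.001], [-0.001, 0.001, -1.0]]
force: [0.2, -0.7, -2.9]
finger_gap: 0.419
grip_force: 50.0
```

Request:
{"api": "apply_moves", "payload": {
  "xyz": [
    [0,0,0.4],
    [0,0,0.3],
    [0,0,0.2],
    [0,0,0.2],
    [0,0,0],
    [0,0,0]
  ],
  "spin": [0,0,0,0,0,0],
  "hand": [-1,-1,-1,-1,-1,-1]
}}

```text
t: 10.0
ee_pos: [439.8, -254.4, 80.7]
orientation: [[-0.15, 0.989, 0.0], [0.989, 0.15, 0.0], [0.0, 0.0, -1.0]]
force: [-0.1, 0.5, -3.0]
finger_gap: 0.421
grip_force: 50.0
```

Request:
{"api": "apply_moves", "payload": {
  "xyz": [
    [0,0,0.1],
    [0,0,0.1],
    [0,0,0.1],
    [0,0,0]
  ],
  "spin": [0,0,0,0],
  "hand": [-1,-1,-1,-1]
}}

```text
t: 10.5
ee_pos: [440.2, -254.4, 79.5]
orientation: [[-0.15, 0.989, 0.0], [0.989, 0.15, -0.001], [-0.001, -0.0, -1.0]]
force: [-5.8, 2.9, 20.2]
finger_gap: 0.421
grip_force: 50.0
```

Request:
{"api": "apply_moves", "payload": {
  "xyz": [
    [0,0,-0.1],
    [0,0,-0.05],
    [0,0,0],
    [0,0,0],
    [0,0,0],
    [0,0,0],
    [0,0,0]
  ],
  "spin": [0,0,0,0,0,0,0],
  "hand": [-1,-1,0,1,1,1,1]
}}

```text
t: 11.38
ee_pos: [439.7, -254.4, 79.1]
orientation: [[-0.149, 0.989, -0.0], [0.989, 0.149, 0.0], [0.0, -0.0, -1.0]]
force: [0.3, 0.3, -0.4]
finger_gap: 0.93
grip_force: 0.0
```

Request:
{"api": "apply_moves", "payload": {
  "xyz": [
    [0,0,-2],
    [0,0,-4],
    [0,0,-4],
    [0,0,-4],
    [-2.3,0.85,-2],
    [-2.4,0.85,0],
    [-2.4,0.85,0],
    [-2.4,0.85,0],
    [-2.4,0.85,0],
    [0,0,0],
    [0,0,0]
  ],
  "spin": [0,0,0,0,0,0,0,0,0,0,0],
  "hand": [1,1,1,1,1,1,1,1,1,1,1]
}}

```text
t: 12.75
ee_pos: [499.3, -364.7, 239.0]
orientation: [[-0.15, 0.989, -0.001], [0.989, 0.15, 0.001], [0.001, -0.0, -1.0]]
force: [-0.2, -0.1, -0.8]
finger_gap: 1.004
grip_force: 0.0
```

Run:
```python
from h import *
np.set_printoptions(precision=2,suppress=True)
c=cap('wrist','wrist2.png');s=env.sense()
print(s['ee_pos'],s['force'],proj(c,[[499.7,-364.5,136],[440,-254.5,102],[499.7,-364.5,110]]))
print(to([499.7,-364.5,113]))
```

```text
[ 499.3  -364.55  239.12] [-0.41  0.34  1.7 ] [[321.84 201.97]
 [275.79  69.1 ]
 [321.81 194.06]]
[-0.01  0.05 12.61]
```

View pics/wrist2.png

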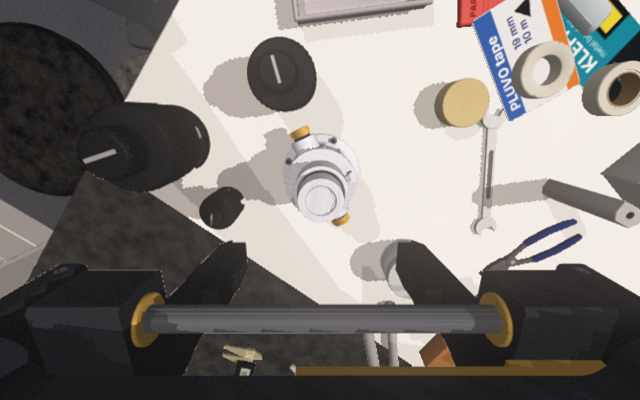

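The wrist view shows the cover upright at (277,68) and the element top at (321,201), where predicted. I descend and grip.

Request:
{"api": "apply_moves", "payload": {
  "xyz": [
    [0,0.05,3],
    [0,0,4],
    [0,0,3],
    [0,0,1.6],
    [0,0,0.8],
    [0,0,0],
    [0,0,0],
    [0,0,0],
    [0,0,0],
    [0,0,0],
    [0,0,0]
  ],
  "spin": [0,0,0,0,0,0,0,0,0,0,0],
  "hand": [1,1,1,1,1,1,-1,-1,-1,-1,-1],
  "newtons": 30
}}

```text
t: 14.18
ee_pos: [499.9, -365.7, 115.3]
orientation: [[-0.149, 0.989, -0.0], [0.989, 0.149, -0.0], [-0.0, -0.0, -1.0]]
force: [-0.8, 0.0, 0.5]
finger_gap: 0.489
grip_force: 30.0
```

Request:
{"api": "apply_moves", "payload": {
  "xyz": [
    [0,0,-1],
    [0,0,-2],
    [0,0,-2.5],
    [0,0,-2.5],
    [0,0,-2.5],
    [0,0,-1],
    [0,0,0]
  ],
  "spin": [0,0,0,0,0,0,0],
  "hand": [-1,-1,-1,-1,-1,-1,-1]
}}

```text
t: 15.05
ee_pos: [500.3, -365.8, 231.1]
orientation: [[-0.149, 0.989, 0.001], [0.989, 0.149, -0.001], [-0.001, 0.001, -1.0]]
force: [-0.2, 0.4, -2.3]
finger_gap: 0.489
grip_force: 30.0
```

Request:
{"api": "apply_moves", "payload": {
  "xyz": [
    [2,0.3,0],
    [3.5,0.6,0],
    [4.2,0.7,0],
    [4.2,0.7,0],
    [4.2,0.7,0],
    [3.5,0.6,0],
    [2,0.3,0],
    [0.6,0.1,0],
    [0,0,0],
    [0,0,0]
  ],
  "spin": [0,0,0,0,0,0,0,0,0,0],
  "hand": [-1,-1,-1,-1,-1,-1,-1,-1,-1,-1]
}}

```text
t: 16.3
ee_pos: [503.2, -121.4, 229.9]
orientation: [[-0.148, 0.989, -0.001], [0.989, 0.148, -0.0], [-0.0, -0.001, -1.0]]
force: [-0.3, 0.2, -2.7]
finger_gap: 0.493
grip_force: 30.0
```

Run:
```python
from h import *
c=cap('scene');print(env.sense()['ee_pos'],to([503.5,-120.5,106]),env.sense()['joint_pos'])
cv2.imwrite('pics/s3.png',cv2.resize(c['frame'][90:310,200:460],None,fx=2.5,fy=2.5,interpolation=cv2.INTER_CUBIC))
```

```text
[ 503.22190006 -121.45351386  229.97350586] [ 0.09257397  0.04721601 12.39731292] [ 0.60817349  0.37987874 -0.56882762  1.86881927  0.24611171  0.96309075
  0.07815865]
```

View pics/s3.png

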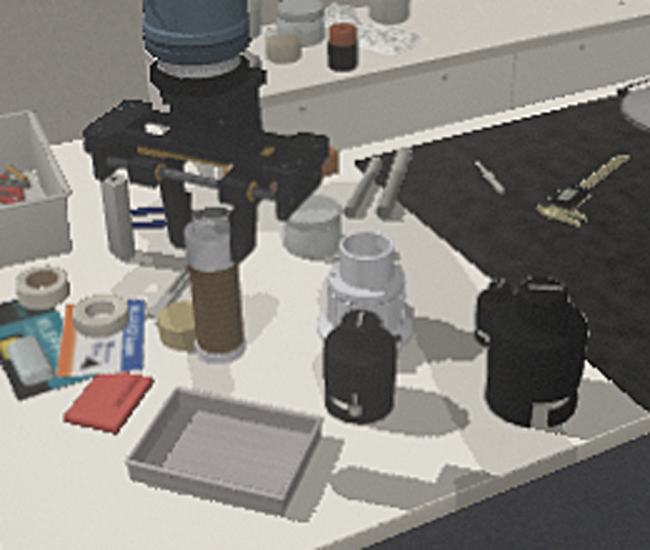

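The scene view shows the element held upright above the tray, with the cover standing by the housing and the bystanders untouched. I lower it.

Request:
{"api": "apply_moves", "payload": {
  "xyz": [
    [0.05,0,2],
    [0,0,2.5],
    [0,0,2.5],
    [0,0,2.2],
    [0,0,1.4],
    [0,0,0.8],
    [0,0,0.4],
    [0,0,0],
    [0,0,0]
  ],
  "spin": [0,0,0,0,0,0,0,0,0],
  "hand": [-1,-1,-1,-1,-1,-1,-1,-1,-1]
}}

```text
t: 17.48
ee_pos: [503.7, -120.0, 112.7]
orientation: [[-0.149, 0.989, 0.001], [0.989, 0.149, -0.0], [-0.0, 0.001, -1.0]]
force: [-0.1, 0.7, -2.6]
finger_gap: 0.495
grip_force: 30.0
```

Request:
{"api": "apply_moves", "payload": {
  "xyz": [
    [0,0,0.3],
    [0,0,0.2],
    [0,0,0.1],
    [0,0,0.1],
    [0,0,0],
    [0,0,0]
  ],
  "spin": [0,0,0,0,0,0],
  "hand": [-1,-1,-1,-1,-1,-1]
}}

```text
t: 18.23
ee_pos: [503.4, -119.9, 105.3]
orientation: [[-0.149, 0.989, 0.0], [0.989, 0.149, -0.0], [-0.0, 0.0, -1.0]]
force: [-0.8, -0.0, -0.7]
finger_gap: 0.492
grip_force: 30.0
```

Request:
{"api": "apply_moves", "payload": {
  "xyz": [
    [0,0,0.07],
    [0,0,0],
    [0,0,0]
  ],
  "spin": [0,0,0],
  "hand": [-1,-1,-1]
}}

```text
t: 18.6
ee_pos: [503.5, -120.1, 105.2]
orientation: [[-0.149, 0.989, 0.0], [0.989, 0.149, -0.001], [-0.001, 0.0, -1.0]]
force: [-3.0, -0.5, 7.3]
finger_gap: 0.492
grip_force: 30.0
```

Contact. I release and rise.

Request:
{"api": "apply_moves", "payload": {
  "xyz": [
    [0,0,-0.05],
    [0,0,0],
    [0,0,0],
    [0,0,0],
    [0,0,0],
    [0,0,0],
    [0,0,-1.5],
    [0,0,-3],
    [0,0,-4],
    [0,0,-4],
    [0,0,0],
    [0,0,0]
  ],
  "spin": [0,0,0,0,0,0,0,0,0,0,0,0],
  "hand": [-1,0,1,1,1,1,1,1,1,1,1,1]
}}

```text
t: 20.1
ee_pos: [503.0, -120.0, 230.1]
orientation: [[-0.149, 0.989, -0.0], [0.989, 0.149, -0.0], [-0.0, -0.0, -1.0]]
force: [0.5, 0.0, -0.2]
finger_gap: 1.001
grip_force: 0.0
```

Run:
```python
from h import *
c=cap('scene');print(env.sense()['ee_pos'],env.sense()['force'])
cv2.imwrite('pics/s4.png',cv2.resize(c['frame'][90:310,200:460],None,fx=2.5,fy=2.5,interpolation=cv2.INTER_CUBIC))
```

```text
[ 502.64560912 -119.90181182  229.42762622] [ 0.26956347 -0.45877481  0.02084666]
```

View pics/s4.png

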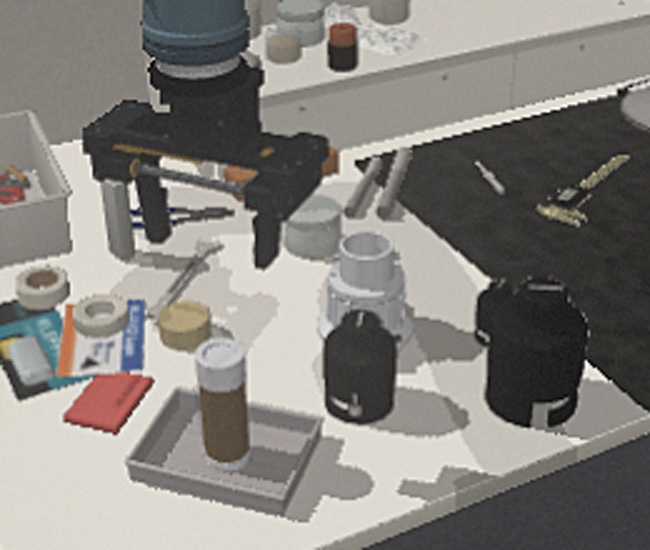

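The element stands upright in the middle of the tray at crop pixel (225,405). The cover stands upright on the bench at (360,365), and the gripper is clear of both. I hand in the job.

```bash
python3 -c "
from bench import env
print(env.finish_job())"
```

```text
the job is handed in; nothing more can be done
None
```

The job is handed in at about 20 s of the 50 s limit, with the cover upright on the bench, the element upright in the middle of the tray, and the jar, tin and spanner not visibly moved; the interface returned no verdict.

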